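# Slide a specimen tray over the step onto a slide scanner's stage

## Task

Take the slide tray by its upright handle and slide it off the scanner's loading shelf, up over the small step and under the two side lips onto the black stage, then on until it is fully home against the end stop with the stop's sensing pin pushed in, and let go of it there. The step and the stop have been adjusted since they were measured, so feel for both gently and do not ram them; keep the tray level and low, never as much as 2 cm above the shelf, so that the little vial riding on it stays standing. Leave everything else on the counter where it is.

Things in the scene. Friction and masses are not known exactly. Their poses are not given: they have to be found in the camera images.
- scanner: Cream bench slide scanner, fixed. Origin: at counter level, on the centre line, under the step. Its x is the direction the tray must travel, y across, z up. Loading shelf: 200 mm long (x -200 to 0), 150 mm wide, top at z = 30 mm. The housing behind the stop begins at x = 215 mm and is 95 mm high. More than 35 N between tray and scanner (stage, stop) does damage: touch at 10 mm/s.
- step (a point): Middle of the shelf's end edge, on the shelf's top (scanner x = 0, z = 30 mm). The black stage begins 3 mm further on with a square front edge, no ramp; its top is 1.5 to 6.5 mm higher than the shelf (hand-adjusted, rigid, not measured: this point does not move with it).
- channel (a point): Centre line of the stage where the lips begin (scanner x = 30 mm), at the shelf's level, not the stage's. Side guides leave a channel 124 mm wide from x = 25 mm, with flared entries from x = 4 mm. Each carries a lip (x 30 to 145 mm) that reaches in to 55 mm from the centre line, its underside 8 mm above the stage's top.
- end (a point): Nominal place of the stop's face (scanner x = 162 mm, at the shelf's level). The stop, an aluminium block 80 mm wide, 20 mm high across the stage, is hand-adjusted and rigid: its face really stands up to 8 mm before or beyond this point, not measured.
- tray: Flat aluminium slide tray, loose, about 0.45 kg, 150 mm (x) by 120 mm (y). Origin: centre of underside. Plate 4 mm thick; rim 10 mm high, but 9 mm bare flanges at the sides (to run under the lips). Handle: upright plate at the centre, 12 mm thick along x, 30 mm wide, top 60 mm above the underside; pinch along x. Starts on the shelf, up to 10 mm and 0.1 rad off line; its +x edge leads.
- vial: Small closed specimen vial, 22 mm diameter, 42 mm high, 30 g, standing loose on the tray's plate beside the handle (tray y about +35 mm). Origin: centre of its underside. It must stay standing on the tray.
- pin (a joint): Brass sensing pin in the middle of the stop, 6 mm above the stage. 0 = out, standing 5 mm proud of the stop's face; 0.005 m = pushed in flush with the face, tray against the stop. Weak spring, 0.5 N at full travel, less than the tray's friction, so that a tray left there stays.
- beaker: Glass beaker, 66 mm across, 85 mm high, on the counter by the scanner's +y side. Bystander: leave alone. Origin: centre of its underside.
- reagent: Amber bottle, 60 mm across, 105 mm high, on the counter by the scanner's +y side. Bystander: leave alone. Origin: centre of its underside.
- slidebox: Grey slide box, 100 x 85 x 30 mm, on the counter by the scanner's -y side. Bystander: leave alone. Origin: centre of its underside.
- dish: Glass dish, 80 mm across, 15 mm high, on the counter by the scanner's -y side. Bystander: leave alone. Origin: centre of its underside.
- counterkeys: Grey tally counter, 110 x 80 x 28 mm, on the counter to the right. Bystander: leave alone. Origin: centre of its underside.
- stain: White dropper bottle, 44 mm across, 75 mm high, on the counter to the left. Bystander: leave alone. Origin: centre of its underside.
- marker: White marker pen, 110 mm long, 14 mm thick, lying on the counter to the left. Bystander: leave alone. Origin: its middle.
Not all that is in view belongs to the job. Leave any orange look-alike of the tray alone.

How it is judged:
By the outcome, as a careful person would: the job done as asked, in the order asked, and still so for the second after the job is handed in, with the robot touching nothing.
It also fails if it takes over 58 s, if anything falls off the work surface, if the arm or the gripper's body presses on something with over 40 N, if the wrist force passes 120 N, or if a joint passes its speed limit or range.

## Robot

A 6-joint arm with a two-finger parallel gripper is mounted at the origin on the work surface. World frame = base frame: x ahead of the robot, y to its left, z up, the work surface at z = 0. Lengths are in m, angles in degrees, forces in N, time in s.
With the tool pointing down it reaches from about 0.275 to 0.975 m from the base axis. Payload 8.4 kg.
Tool frame: the origin (TCP) lies on the centre line of the jaws, within the pads' length; the fingertips stand 17 mm ahead of it and the grasp point (between the pads) lies 2 mm behind it; z points along the fingers, y is the line along which they close (so a half turn about z gives the same grasp; the last joint's range is limited). The gripper opens to 92 mm and grips with 3 to 60 N. Pads are 20 mm wide; open, the fingers measure 128 mm over their backs; the gripper's body (75 mm by 189 mm) begins 69 mm behind the grasp point.
Start: joints at [-69.179, 20.225, 93.587, -0, 66.188, -0.138], TCP at [0.224, -0.584, 0.232] pointing down, gripper open.
Joint ranges: [-150.9, 150.9], [-52.94, 120.26], [3.33, 152.33], [-74.26, 254.26], [0, 154.13], [-172.89, 172.89]. Speed limits (degrees/s): [127.2, 127.2, 159.86, 180, 180, 180].

## Interface

Orientations are given as [roll, pitch, yaw] about the fixed x, y, z axes, in that order (R = Rz(yaw) Ry(pitch) Rx(roll)).
In Python, from cell import monitor, snapshot, close_job gives the robot as it stands.
- The arm moves only by the tool jog_arm, never from a script. Its argument "targets" is a list that holds one entry, the list of rows, each a list of 7 numbers: the opening, from 0 (shut) to 1 (fully open), then the shift along the world's x, y, z normalised to -1 to 1, where 1 is 20 cm, then the turn, a rotation vector about the world's x, y, z normalised to -1 to 1, where 1 is pi rad. In form: [[[claw, dx, dy, dz, rx, ry, rz], ...]]. A call has 1 to 20 rows; each row is the pose to reach, as a shift and turn from the pose commanded when the call began, turning the shorter way round; what a row does not reach only later rows make up. A row lasts 1/10 s, in which the tool goes at most 50 mm and 8.59 degrees, less where a joint would pass 70% of its speed; a pose out of reach is approached as far as the arm can. A call with a number of a shift or a turn outside -1 to 1 is refused whole. A call with a gripper value outside its range is refused whole. The fingers move at their own pace and stop on an object; "squeeze" is the grip in N (left out, the last holds). Time passes only in rows, so rows that repeat a pose let the fingers close. It gives the time, the measured TCP pose, the force, the opening and the grip force at its end, in the units of the state.
- monitor.state(): the state, without advancing time (a new reading comes with each control period).
- snapshot(name): name is "scene" or "top" or "wrist"; returns a dict with "color" (384x512x3 uint8, red, green, blue), "range_z" (384x512 float32, m along the optical axis (not along the pixel's ray), 0 where there is no reading), "fx", "fy", "cx", "cy" (pixels), "k1" (the pictures are not rectified: a ray, as slopes to the right and down, at radius r is drawn at 1 + k1 r^2 times it, then the intrinsics apply), "eye" and "attitude" of the camera in the world; the wrist camera has in their place "hand_eye" (4x4, takes a point from camera to tool coordinates, whose origin is the TCP and whose axes are the flange's). Camera axes: x right, y up, looking along -z (the intrinsics and any distortion apply to the point x, -y, -z); pixel columns grow to the right and rows downward; lengths in m; the calibration is good to about 2 mm. A picture is of the moment at which its call begins: read the wrist's pose just before it.
- close_job(): hands the job in; it is judged then, once.
The state is a dict: "time_s": time; "qpos": joint angles; "joint_vel": joint speeds; "effort": joint torques, N m; "ee_pos": TCP position; "tcp_rot": TCP orientation; "ft_force": force on the tool from outside, world axes, zero at the start; "wrist_torque": the same for the moment, N m; "width": finger opening in m; "grasp_force": force on a finger pad.
Only numpy, scipy, OpenCV 4.12 (cv2) and the standard library are available. Lean on these libraries where they do the work, as an engineer would, in place of code of your own. Each camera call takes 0.05 s, during which the arm holds its last target. There are 200 camera calls.

## Working session

There is one attempt and no reset: what is moved stays moved. The work goes in short steps, Python scripts to look and compute and a tool call to move; the robot and the scene stay as the last step left them, time stands still between calls to the robot, and variables do not carry over. Pictures are saved under pics/ and viewed, at most 12 in all, crops included, and the job is handed in when it is done.

Besides the shell and the picture viewer there is one more tool, called after "Emit:" as name([rows], argument=value, ...), one row to a line, values as JSON. jog_arm: Moves the arm, as the interface text tells. Scaled input: -1 to 1 covers 20 cm each way for a shift and pi rad each way for a turn. Its arguments: {"type":"object","properties":{"targets":{"type":"array","items":{"type":"array","items":{"type":"array","items":{"type":"number"}}}},"squeeze":{"type":"number"}},"required":["targets"]}

```bash
mkdir -p pics; ls; cat > h.py <<'E'
import numpy as np, cv2, pickle
from cell import monitor, snapshot, close_job
from scipy.spatial.transform import Rotation as R
def take(n,f):
    st=monitor.state(); s=snapshot(n); s['st']=st
    cv2.imwrite(f'pics/{f}.png',s['color'][:,:,::-1]); pickle.dump(s,open(f'{f}.pkl','wb')); return s
def cam(s):
    if 'eye' in s:
        e=np.array(s['eye'],float); a=np.array(s['attitude'],float)
        Rm=a if a.shape==(3,3) else (R.from_euler('xyz',a,degrees=True).as_matrix())
        return Rm,e
    H=np.array(s['hand_eye']); Rt=R.from_euler('xyz',s['st']['tcp_rot'],degrees=True).as_matrix()
    return Rt@H[:3,:3], Rt@H[:3,3]+np.array(s['st']['ee_pos'])
def ray(s,u,v):
    x=(u-s['cx'])/s['fx']; y=(v-s['cy'])/s['fy']; d=np.array([x,y]); p=d.copy()
    for _ in range(20): p=d/(1+s['k1']*(p@p))
    return np.array([p[0],-p[1],-1.])
def at(s,u,v,z=None):
    Rm,e=cam(s); d=Rm@ray(s,u,v)
    if z is None: return e+d*s['range_z'][int(round(v)),int(round(u))]
    return e+d*(z-e[2])/d[2]
E
python3 - <<'E'
from h import *
for n in ['scene','top']:
    s=take(n,n+'0'); print({k:v for k,v in s.items() if k not in('color','range_z','st')})
print(s['st'])
E
```

```text
pics
{'fx': 367.129890095516, 'fy': 367.129890095516, 'cx': 252.60574315294474, 'cy': 190.8859327297401, 'k1': -0.027410148949076438, 'eye': array([ 1.1517598 , -0.23500969,  0.85731746]), 'attitude': array([41.58503627, -0.64646947, 74.52711575])}
{'fx': 378.16276883359984, 'fy': 378.16276883359984, 'cx': 257.2315254112263, 'cy': 189.7175875649322, 'k1': -0.1216945893408166, 'eye': array([ 0.17721854, -0.01501402,  1.35710795]), 'attitude': array([ 12.76695157,  -0.34446421, -92.36771213])}
{'time_s': 0.05, 'qpos': array([-6.91798427e+01,  2.02619570e+01,  9.36273311e+01, -1.67554297e-03,
        6.61893512e+01, -1.37264163e-01]), 'joint_vel': array([-0.00673697, -0.06252888, -0.04047559,  0.1054723 , -0.03288556,
       -0.0733706 ]), 'effort': array([-3.24909661e-04, -5.95438492e+01, -3.35274339e+01,  6.99991453e-02,
        1.82584987e-02, -3.02276919e-05]), 'ee_pos': array([ 0.2233748 , -0.5832213 ,  0.23088249]), 'tcp_rot': array([-1.79921357e+02,  1.34359743e-03,  2.09580999e+01]), 'ft_force': array([ 1.46370865, -0.72014871, -0.06362641]), 'wrist_torque': array([-0.01718075, -0.01101281,  0.01019094]), 'grasp_force': 0.0, 'width': 0.09174105774713237}
```

View pics/top0.png

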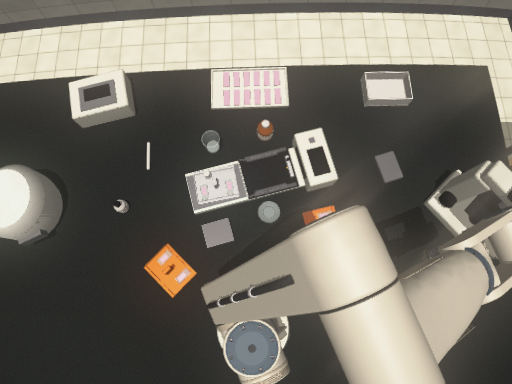

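View pics/scene0.png

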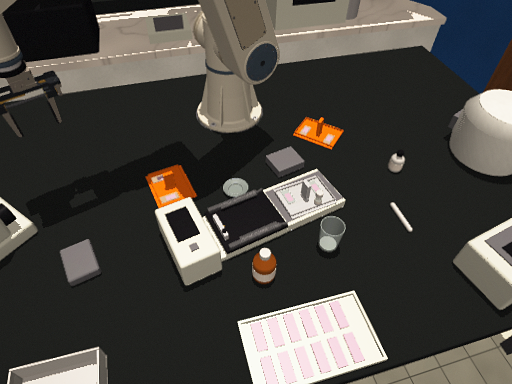

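The top view shows the tray with its handle near (215,184) on the shelf and the stage towards (270,172), with the housing near (315,158). Travel is to image-right. Next I enlarge both views.

```bash
python3 - <<'E'
from h import *
t=pickle.load(open('top0.pkl','rb'));s=pickle.load(open('scene0.pkl','rb'))
def crop(s,u0,v0,w,h,k,f): cv2.imwrite(f,cv2.resize(s['color'][v0:v0+h,u0:u0+w,::-1],None,fx=k,fy=k,interpolation=cv2.INTER_CUBIC))
crop(t,180,120,160,100,5,'pics/t1.png'); crop(s,150,155,200,130,4,'pics/s1.png')
for u,v in [(215,184),(189,180),(250,190),(270,172)]: print(u,v,at(t,u,v))
E
```

```text
215 184 [0.48947239 0.11014849 0.09136206]
189 180 [0.5243633  0.2112428  0.02623537]
250 190 [ 0.47633624 -0.00938981  0.03445083]
270 172 [ 0.54072984 -0.08441637  0.03296799]
```

View pics/t1.png

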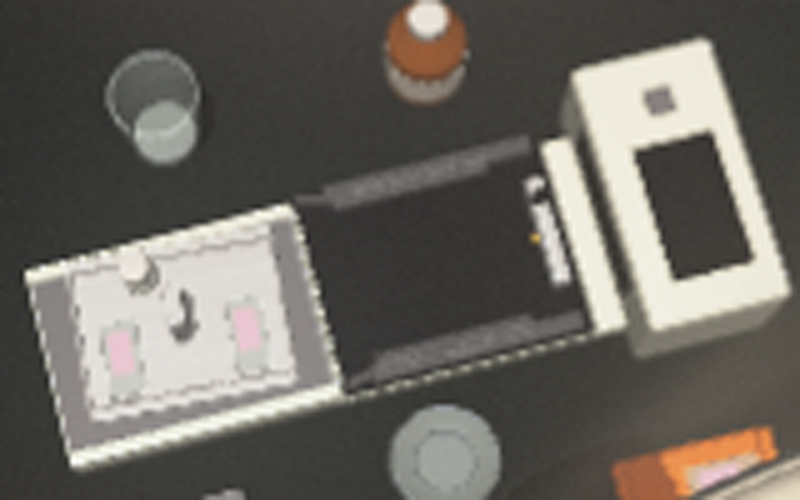

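View pics/s1.png

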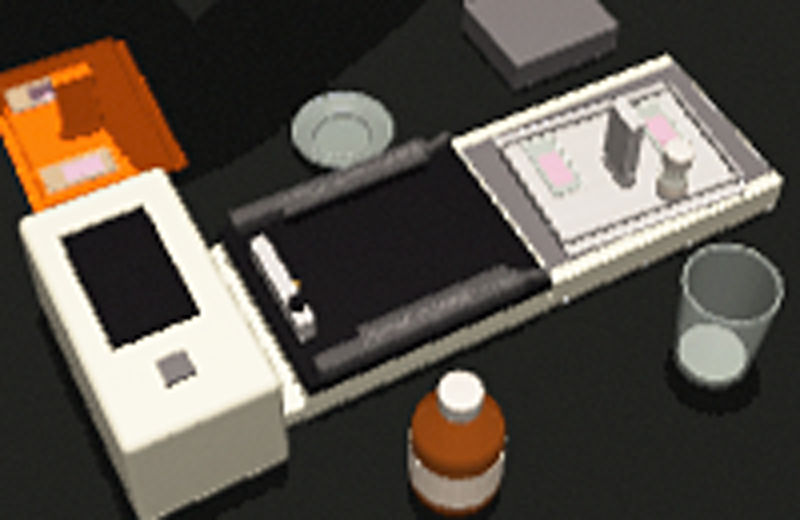

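The crops show the tray, the vial on the +y side, and a clear stage with a small pin at crop (535,238). Now the frame estimate from the corners and the depth.

```bash
python3 - <<'E'
from h import *
t=pickle.load(open('top0.pkl','rb'));s=pickle.load(open('scene0.pkl','rb'))
T=lambda a,b,z:at(t,180+(a+.5)/5-.5,120+(b+.5)/5-.5,z).round(4)
S=lambda a,b,z:at(s,150+(a+.5)/4-.5,155+(b+.5)/4-.5,z).round(4)
print('top',[T(*p,.03) for p in [(28,275),(70,452),(293,207),(340,385)]])
print('scene',[S(*p,.03) for p in [(778,180),(668,58),(552,275),(455,142)]])
print('handle',T(184,293,.09),'scene',S(630,105,.09), 'vial',T(137,255,.076),S(680,148,.076))
print('pin/stop',T(530,180,.055),T(562,282,.055))
E
```

```text
top [array([0.5443, 0.2245, 0.03  ]), array([0.4123, 0.1943, 0.03  ]), array([0.5879, 0.0298, 0.03  ]), array([4.535e-01, 1.000e-04, 3.000e-02])]
scene [array([0.5499, 0.223 , 0.03  ]), array([0.4097, 0.1921, 0.03  ]), array([0.589 , 0.0321, 0.03  ]), array([0.4521, 0.0021, 0.03  ])]
handle [0.5103 0.1051 0.09  ] scene [0.501  0.1166 0.09  ] vial [0.5429 0.1391 0.076 ] [0.5377 0.1424 0.076 ]
pin/stop [ 0.5939 -0.1426  0.055 ] [ 0.5169 -0.161   0.055 ]
```

Emit:
jog_arm([
  [[1,0.2,0.5,0.4,0,0,-0.02],[1,0.45,1,0.75,0,0,-0.05],[1,0.45,1,0.75,0,0,-0.05],[1,0.45,1,0.75,0,0,-0.05],[1,0.45,1,0.75,0,0,-0.05]],
])

```text
time_s: 0.6
ee_pos: [0.3082, -0.3938, 0.3736]
tcp_rot: [-180.0, 0.0, 11.9]
ft_force: [0.9, -1.0, 0.3]
width: 0.092
grasp_force: 0.0
```

Emit:
jog_arm([
  [[1,0.4,1,0,0,0,0],[1,0.4,1,0,0,0,0],[1,0.4,1,0,0,0,0],[1,0.4,1,0,0,0,0],[1,0.4,1,0,0,0,0]],
])

```text
time_s: 1.1
ee_pos: [0.3887, -0.1919, 0.3727]
tcp_rot: [-179.9, -0.0, 12.1]
ft_force: [0.9, -0.2, 0.3]
width: 0.0917
grasp_force: 0.0
```

Emit:
jog_arm([
  [[1,0.4,1,0,0,0,0],[1,0.4,1,0,0,0,0],[1,0.4,1,0,0,0,0],[1,0.4,1,0,0,0,0],[1,0.4,1,0,0,0,0],[1,0.4,1,0,0,0,0],[1,0.4,1,0,0,0,0]],
])

```text
time_s: 1.8
ee_pos: [0.4677, 0.0043, 0.3724]
tcp_rot: [180.0, 0.1, 12.0]
ft_force: [-0.2, -0.8, -0.7]
width: 0.092
grasp_force: 0.0
```

```bash
python3 - <<'E'
from h import *
s=take('wrist','w1'); print(s['hand_eye'],s['fx'],s['k1'],s['st']['ee_pos'],s['st']['tcp_rot'],s['st']['ft_force'],s['st']['time_s'])
cv2.imwrite('pics/w1b.png',cv2.resize(s['color'][:,:,::-1],(800,600),interpolation=cv2.INTER_CUBIC))
E
```

```text
[[-4.26369240e-04  9.63408597e-01  2.68036739e-01  7.60559326e-02]
 [ 9.99999647e-01  2.16796372e-04  8.11476821e-04  1.11164320e-04]
 [ 7.23674354e-04  2.68036990e-01 -9.63408350e-01 -1.53128268e-01]
 [ 0.00000000e+00  0.00000000e+00  0.00000000e+00  1.00000000e+00]] 308.8572204689487 -0.05725429757242801 [0.46769765 0.00425486 0.37242854] [1.79985475e+02 5.84146531e-02 1.20198445e+01] [-0.15068913 -0.80375311 -0.69829783] 1.8
```

View pics/w1b.png

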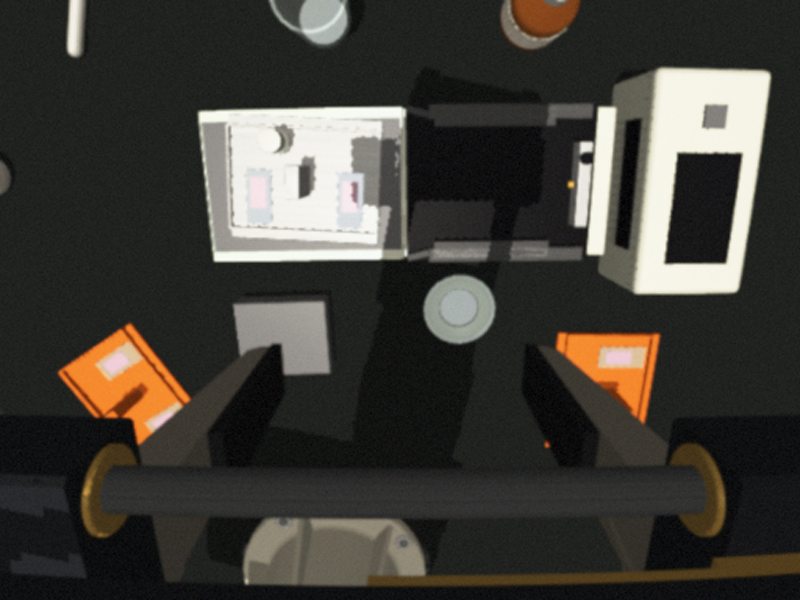

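The wrist view is well aligned. Shelf corners are at (200,111), (405,107), (406,259) and (215,262), the handle top is near (292,180), the vial cap near (271,141), and the pin at (571,184).

```bash
python3 - <<'E'
from h import *
s=pickle.load(open('w1.pkl','rb'))
W=lambda a,b,z:at(s,(a+.5)*.64-.5,(b+.5)*.64-.5,z)
c=[W(*p,.03) for p in [(200,111),(405,107),(406,259),(215,262)]]
print(np.round(c,4)); 
for a,b in [(0,1),(3,2),(1,2),(0,3)]:
    d=c[b]-c[a]; print(a,b,np.linalg.norm(d).round(4),np.degrees(np.arctan2(d[1],d[0])).round(2))
P=np.array([[at(s,u,v) for u in range(512)] for v in range(260)])
np.save('P.npy',P)
uu,vv=np.meshgrid(range(512),range(260))
reg=(uu>125)&(uu<260)&(vv>68)&(vv<168)
def sel(lo,hi,extra=True):
    m=reg&(P[...,2]>lo)&(P[...,2]<hi)&extra; q=P[m]; print(lo,hi,len(q),q.mean(0).round(4) if len(q) else '',); return q
h=sel(.08,.1); print(cv2.minAreaRect(h[:,:2].astype(np.float32)))
v=sel(.068,.079,vv<100); print(cv2.minAreaRect(v[:,:2].astype(np.float32)))
q=sel(.034,.06,True); print(np.percentile(q[:,2],[5,25,50,75,95]).round(4))
for a,b in [(212,200),(215,150),(395,200),(395,150),(238,215),(320,215),(300,135)]+[(430,180),(440,220),(500,220),(500,110),(585,200),(600,200)]: print((a,b),P[int(b*.64),int(a*.64)].round(4))
E
```

```text
[[ 0.5511  0.2254  0.03  ]
 [ 0.5946  0.0294  0.03  ]
 [ 0.4484 -0.0029  0.03  ]
 [ 0.4038  0.1934  0.03  ]]
0 1 0.2008 -77.48
3 2 0.2013 -77.19
1 2 0.1498 -167.55
0 3 0.1508 -167.76
0.08 0.1 226 [0.5071 0.1121 0.0893]
((0.5069035291671753, 0.11261329799890518), (0.030249500647187233, 0.011750979349017143), 8.930317878723145)
0.068 0.079 212 [0.5375 0.1416 0.0758]
((0.5375857353210449, 0.14224448800086975), (0.020327281206846237, 0.021915560588240623), 11.204033851623535)
0.034 0.06 4583 [0.5047 0.1135 0.0358]
[0.0341 0.0345 0.035  0.0359 0.0406]
(212, 200) [0.4673 0.2036 0.032 ]
(215, 150) [0.5168 0.2067 0.0305]
(395, 200) [0.505  0.0216 0.0303]
(395, 150) [0.5527 0.0316 0.0289]
(238, 215) [0.4588 0.1748 0.0329]
(320, 215) [0.4759 0.093  0.0344]
(300, 135) [0.5484 0.1238 0.0346]
(430, 180) [ 0.5322 -0.0092  0.0349]
(440, 220) [ 0.4964 -0.0271  0.034 ]
(500, 220) [ 0.5096 -0.0872  0.0359]
(500, 110) [ 0.6097 -0.059   0.0452]
(585, 200) [ 0.5459 -0.1589  0.0545]
(600, 200) [ 0.5498 -0.1898  0.0161]
```

```bash
cat >> h.py <<'E'
O=np.array([.5215,.0133]); X=np.array([.2164,-.9763]); Y=np.array([.9763,.2164])
def sc(p): d=np.asarray(p)[...,:2]-O; return np.stack([d@X,d@Y],-1)
E
python3 - <<'E'
from h import *
P=np.load('P.npy'); q=sc(P); x,y,z=q[...,0]*1e3,q[...,1]*1e3,P[...,2]*1e3
def zz(a,b,c,d):
    m=(x>a)&(x<b)&(y>c)&(y<d)&(z>20)&(z<60); return m.sum(), z[m].mean().round(2), z[m].std().round(2)
print('shelf front',zz(-18,-5,-55,55),'shelf back',zz(-195,-182,-55,55))
for a in (8,30,60,90,120): print('stage',a,zz(a,a+20,-50,50))
print('lip',zz(40,140,58,75),zz(40,140,-75,-58))
print('stop',zz(158,185,-38,-10))
for r in (-30,-20,20):
    m=(abs(y-r)<1.5)&(x>145)&(x<190); i=np.argsort(x[m]); print(r,[(int(a),int(b)) for a,b in zip(x[m][i],z[m][i])])
# tray
for lo in (37.5,33):
    m=(x>-195)&(x<-5)&(abs(y)<68)&(z>lo)&(z<43)
    r=cv2.minAreaRect(np.c_[x[m],y[m]].astype(np.float32)); print(lo,m.sum(),r)
for yy in range(-50,60,10):
    m=(abs(y-yy)<1.5)&(x>-195)&(x<-5)&(z>32.7)&(z<43); print(yy,x[m].min().round(1),x[m].max().round(1))
for xx in range(-165,-40,15):
    m=(abs(x-xx)<1.5)&(abs(y)<70)&(z>32.7)&(z<43); print('x',xx,y[m].min().round(1),y[m].max().round(1))
E
```

```text
shelf front (np.int64(589), np.float64(30.3), np.float64(0.94)) shelf back (np.int64(563), np.float64(30.32), np.float64(0.93))
stage 8 (np.int64(843), np.float64(34.99), np.float64(0.9))
stage 30 (np.int64(850), np.float64(34.96), np.float64(0.88))
stage 60 (np.int64(842), np.float64(34.99), np.float64(0.9))
stage 90 (np.int64(842), np.float64(34.83), np.float64(0.9))
stage 120 (np.int64(841), np.float64(34.85), np.float64(0.87))
lip (np.int64(807), np.float64(46.87), np.float64(0.89)) (np.int64(634), np.float64(46.93), np.float64(0.89))
stop (np.int64(311), np.float64(46.81), np.float64(8.78))
-30 [(145, 32), (146, 35), (146, 35), (148, 35), (148, 34), (149, 35), (150, 33), (151, 35), (151, 34), (153, 34), (153, 34), (154, 34), (154, 34), (156, 35), (156, 34), (157, 34), (158, 33), (159, 35), (159, 34), (160, 35), (161, 34), (162, 35), (162, 35), (163, 45), (164, 35), (164, 35), (164, 48), (164, 38), (164, 52), (164, 42), (164, 37), (165, 51), (165, 45), (165, 54), (165, 54), (165, 54), (166, 55), (166, 54), (167, 56), (168, 55), (168, 53), (170, 54), (170, 54), (171, 55), (171, 54
[... 1163 characters left out ...]
4), (170, 53), (171, 60), (172, 53), (173, 55), (174, 55), (174, 55), (176, 55), (176, 54), (185, 35), (185, 35), (187, 34), (187, 35)]
37.5 548 ((-101.64696502685547, 6.7828521728515625), (102.24385070800781, 150.82925415039062), 86.23407745361328)
33 6342 ((-100.65137481689453, 5.285175323486328), (176.61557006835938, 125.6373519897461), 0.36328622698783875)
-50 -169.7 -32.8
-40 -175.9 -29.2
-30 -178.9 -28.8
-20 -178.2 -28.6
-10 -177.0 -28.4
0 -177.6 -26.8
10 -175.2 -26.5
20 -173.8 -26.2
30 -173.7 -26.0
40 -173.6 -21.7
50 -189.2 -16.9
x -165 -48.5 69.0
x -150 -48.9 68.6
x -135 -50.7 68.3
x -120 -50.9 68.0
x -105 -52.6 66.3
x -90 -52.7 66.1
x -75 -54.4 64.2
x -60 -54.7 64.1
x -45 -56.5 62.5
```

The tray centre is at scanner (-101.5, +7) mm, turned -3.7°. The stage stands about 4.65 mm above the shelf and the stop face is at x ≈ 164.3. Next I go above the handle.

Emit:
jog_arm([
  [[1,0.196,0.544,-0.4,0,0,-0.018],[1,0.196,0.544,-0.9,0,0,-0.018],[1,0.196,0.544,-0.9,0,0,-0.018],[1,0.196,0.544,-0.9,0,0,-0.018],[1,0.196,0.544,-0.9,0,0,-0.018],[1,0.196,0.544,-0.9,0,0,-0.018],[1,0.196,0.544,-0.9,0,0,-0.018],[1,0.196,0.544,-0.9,0,0,-0.018],[1,0.196,0.544,-0.9,0,0,-0.018],[1,0.196,0.544,-0.9,0,0,-0.018]],
])

```text
time_s: 2.85
ee_pos: [0.5078, 0.1129, 0.194]
tcp_rot: [-180.0, -0.1, 8.7]
ft_force: [-0.0, 0.1, -0.3]
width: 0.092
grasp_force: 0.0
```

```bash
python3 -c "
from h import *
s=monitor.state();print(s['ee_pos'],s['tcp_rot'],s['ft_force'],s['joint_vel'])"
```

```text
[0.50777762 0.11285162 0.19398338] [-1.79993931e+02 -1.14872643e-01  8.67841787e+00] [-0.02293469  0.05670878 -0.31746743] [ 0.24378948  0.46719141  0.33286467 -0.07377546 -0.06399517  0.05278528]
```

Emit:
jog_arm([
  [[1,-0.005,0,-0.1,0,0,0],[1,-0.005,0,-0.2,0,0,0],[1,-0.005,0,-0.3,0,0,0],[1,-0.005,0,-0.4,0,0,0],[1,-0.005,0,-0.5,0,0,0],[1,-0.005,0,-0.55,0,0,0],[1,-0.005,0,-0.6,0,0,0],[1,-0.005,0,-0.61,0,0,0],[1,-0.005,0,-0.61,0,0,0],[1,-0.005,0,-0.61,0,0,0],[1,-0.005,0,-0.61,0,0,0]],
])

```text
time_s: 3.95
ee_pos: [0.5068, 0.1133, 0.0715]
tcp_rot: [-180.0, -0.1, 8.7]
ft_force: [-0.8, -0.2, -0.4]
width: 0.0917
grasp_force: 0.0
```

```bash
python3 - <<'E'
from h import *
s=take('wrist','w2'); print(s['st']['ee_pos'],s['st']['tcp_rot'],s['st']['ft_force'])
cv2.imwrite('pics/w2b.png',s['color'][:,:,::-1])
E
```

```text
[0.50675516 0.11334044 0.07146473] [-1.79996891e+02 -6.86515395e-02  8.72184591e+00] [-0.7711327  -0.2203828  -0.40696824]
```

View pics/w2b.png

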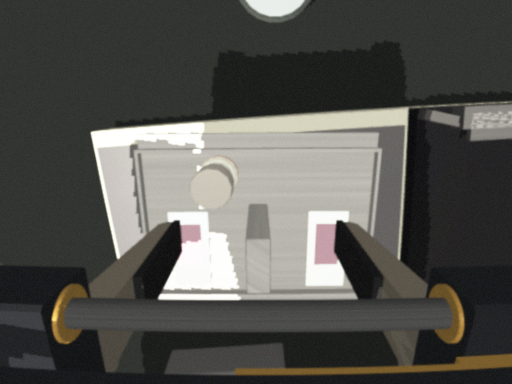

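The handle is centred (column 259) between the fingers (columns 180 and 335) and the vial is clear at (215,183). I close in stages.

Emit:
jog_arm([
  [[0.6,0,0,0,0,0,0],[0.4,0,0,0,0,0,0],[0.25,0,0,0,0,0,0],[0.2,0,0,0,0,0,0],[0.17,0,0,0,0,0,0],[0.15,0,0,0,0,0,0],[0.13,0,0,0,0,0,0],[0.1,0,0,0,0,0,0],[0.0,0,0,0,0,0,0],[0.0,0,0,0,0,0,0],[0,0,0,0,0,0,0]],
], squeeze=25)

```text
time_s: 5.1
ee_pos: [0.5063, 0.1132, 0.0708]
tcp_rot: [180.0, 0.0, 8.7]
ft_force: [0.6, 0.1, -0.1]
width: 0.0119
grasp_force: 25.0
```

Emit:
jog_arm([
  [[0,0,0,0.005,0,0,0],[0,0,0,0.01,0,0,0],[0,0,0,0.015,0,0,0],[0,0,0,0.02,0,0,0],[0,0,0,0.025,0,0,0],[0,0,0,0.032,0,0,0],[0,0,0,0.032,0,0,0],[0,0,0,0.032,0,0,0],[0,0,0,0.032,0,0,0]],
])

```text
time_s: 6.0
ee_pos: [0.5062, 0.1132, 0.0772]
tcp_rot: [180.0, -0.0, 8.7]
ft_force: [-0.1, -1.1, -4.6]
width: 0.012
grasp_force: 25.0
```

```bash
python3 - <<'E'
from h import *
s=take('wrist','w3'); st=s['st'];print(st['ee_pos'],st['tcp_rot'],st['ft_force'],st['wrist_torque'],sc(st['ee_pos'])*1e3)
a=pickle.load(open('w2.pkl','rb'))
H=np.array(s['hand_eye'])
# tray plane tilt & height in each: fit plane to plate/rim pts in polygon region
for q in (a,s):
    P=np.array([at(q,u,v) for v in range(150,285,3) for u in range(150,372,3)]); S=sc(P)*1e3; z=P[:,2]*1e3
    m=(z>30)&(z<48); 
    for _ in range(4):
        A=np.c_[S,np.ones(len(S))]; c=np.linalg.lstsq(A[m],z[m],rcond=None)[0]; m=(abs(z-A@c)<2)
    print(m.sum(),np.degrees(c[:2]),'height at',A[m].mean(0)@c)
E
```

```text
[0.50624133 0.11323626 0.07717883] [ 1.79999313e+02 -7.82129724e-05  8.72118371e+00] [-0.08291025 -1.09605421 -4.58878089] [-0.02469819  0.00712083 -0.0450472 ] [-100.86974363    6.7291701 ]
2398 [-0.0927199  -0.51963364] height at 34.36599137329512
2128 [-0.09751644 -0.83097558] height at 40.740173325842356
```

```bash
python3 - <<'E'
from h import *
P=np.load('P.npy'); q=sc(P); x,y,z=q[...,0]*1e3,q[...,1]*1e3,P[...,2]*1e3
# outer/inner edges of lips: per-x boundaries at mid height
for a in range(35,140,10):
    m=(abs(x-a)<5)&(z>43)&(z<52)
    p=y[m&(y>40)&(y<80)]; n=y[m&(y<-40)&(y>-80)]; print(a,p.min().round(1),p.max().round(1),n.max().round(1),n.min().round(1))
m=(z>43.5)&(z<52)&(x>40)&(x<140)&(y>40)&(y<80);print(np.percentile(y[m],[1,3,50,97,99]))
m=(z>43.5)&(z<52)&(x>40)&(x<140)&(y<-40)&(y>-80);print(np.percentile(y[m],[1,3,50,97,99]))
# stop face line
m=(z>46)&(z<52)&(x>155)&(x<172)&(abs(y)<40); print(np.polyfit(y[m],x[m],1),m.sum())
E
```

```text
35 56.3 74.7 -54.9 -74.3
45 56.3 76.1 -54.9 -74.5
55 56.3 76.0 -54.2 -74.8
65 56.3 76.1 -54.0 -73.0
75 56.3 76.1 -54.1 -73.0
85 56.1 76.1 -53.9 -73.3
95 56.2 76.1 -53.8 -73.2
105 56.1 76.1 -53.8 -73.4
115 56.3 76.0 -53.8 -73.5
125 56.3 74.7 -54.0 -73.7
135 56.5 74.7 -53.8 -73.3
[56.25805183 56.33842212 66.14056627 75.92184952 76.01921872]
[-74.05078233 -73.21822601 -63.50530393 -54.06802895 -53.89020621]
[5.34325225e-03 1.64914191e+02] 73
```

Emit:
jog_arm([
  [[0,-0.005,-0.001,0,0,0,0.004],[0,-0.01,-0.002,0,0,0,0.008],[0,-0.015,-0.003,0,0,0,0.012],[0,-0.02,-0.004,0,0,0,0.016],[0,-0.025,-0.005,0,0,0,0.02],[0,-0.029,-0.006,0,0,0,0.021],[0,-0.026,-0.02,0,0,0,0.021],[0,-0.023,-0.034,0,0,0,0.021],[0,-0.02,-0.048,0,0,0,0.021],[0,-0.017,-0.062,0,0,0,0.021],[0,-0.014,-0.076,0,0,0,0.021],[0,-0.011,-0.09,0,0,0,0.021],[0,-0.008,-0.104,0,0,0,0.021],[0,-0.008,-0.104,0,0,0,0.021],[0,-0.008,-0.104,0,0,0,0.021]],
])

```text
time_s: 7.55
ee_pos: [0.5047, 0.0924, 0.0772]
tcp_rot: [-180.0, -0.0, 12.5]
ft_force: [0.0, -0.4, -4.6]
width: 0.0121
grasp_force: 25.0
```

```bash
python3 - <<'E'
from h import *
s=take('wrist','w4'); st=s['st'];print(st['time_s'],st['ee_pos'],st['tcp_rot'],st['ft_force'],st['wrist_torque'],sc(st['ee_pos'])*1e3)
cv2.imwrite('pics/w4b.png',cv2.resize(s['color'][60:,:,::-1],(800,506),interpolation=cv2.INTER_CUBIC))
E
```

```text
7.55 [0.50470484 0.0923552  0.07719898] [-1.79997122e+02 -2.08536318e-03  1.24828436e+01] [ 0.04499324 -0.35303126 -4.5544374 ] [ 0.03143852 -0.00410424 -0.0003744 ] [-80.81606082   0.71042857]
```

View pics/w4b.png

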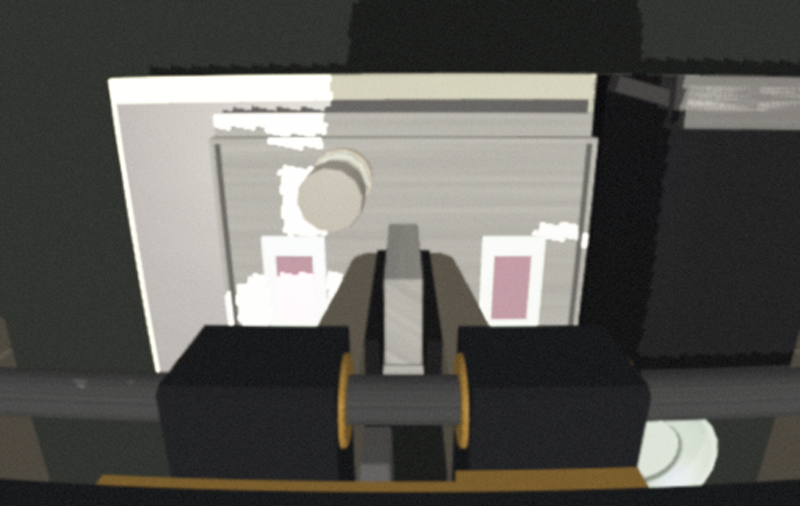

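The tray is square to the stage and the vial is standing. The flange edge is at row 113 and the lip's inner edge at row 129; I compare them.

```bash
python3 - <<'E'
from h import *
s=pickle.load(open('w4.pkl','rb'))
W=lambda a,b,z:(sc(at(s,(a+.5)*.64-.5,60+(b+.5)*.64-.5,z))*1e3).round(1)
print('flange',W(250,113,.0404),W(580,113,.0404),'rim outer',W(230,138,.0464),W(580,138,.0464),'lip',W(720,129,.0469),W(780,129,.0469),'front',W(597,140,.0464))
for a in range(690,800,20):
    u=int(a*.64); col=[(int(v),at(s,u,v)) for v in range(100,160)]
    print(a,[(sc(p)[1]*1e3).round(1) for v,p in col if p[2]>.043][-1:], 'flange top',end=' ')
for a in (300,400,500,560):
    u=int(a*.64); print(a,[(v,(sc(p)[1]*1e3).round(1),(p[2]*1e3).round(1)) for v in range(120,156,2) for p in [at(s,u,v)]])
E
```

```text
flange [-140.7   60.9] [-11.5  60.8] rim outer [-147.3   51.9] [-12.8  51.8] lip [42.3 55.8] [67.3 56.2] front [-6.1 51.1]
690 [np.float64(55.9)] flange top 710 [np.float64(76.8)] flange top 730 [np.float64(56.8)] flange top 750 [np.float64(56.8)] flange top 770 [np.float64(76.8)] flange top 790 [np.float64(56.3)] flange top 300 [(120, np.float64(67.5), np.float64(30.7)), (122, np.float64(66.2), np.float64(29.5)), (124, np.float64(65.0), np.float64(29.8)), (126, np.float64(63.7), np.float64(30.0)), (128, np.float64(62.5), np.float64(30.2)), (130, np.float64(61.2), np.float64(30.0)), (132, np.float64(60.7), np.float64(39.7)), (134, np.float64(59.6), np.float64(40.0)), (136, np.float64(58.5), np.float64(41.2)), (138, np.float64(57.2), np.float64(40.8)), (140, np.float64(56.0), np.float64(40.9)), (142, np.float64(54.8), np.float64(41.0)), (144, np.float64(53.6), np.float64(41.0)), (146, np.float64(52.1), np.float64(39.1)), (148, np.float64(52.0), np.float64(47.4)), (150, np.float64(50.5), np.float64(45.1)), (152, np.float64(48.6), np.float64(40.4)), (154, np.float64(47.3), np.float64(40
[... 1642 characters left out ...]
at64(29.2)), (124, np.float64(65.1), np.float64(30.1)), (126, np.float64(63.8), np.float64(29.5)), (128, np.float64(62.5), np.float64(28.8)), (130, np.float64(61.4), np.float64(31.0)), (132, np.float64(60.8), np.float64(39.9)), (134, np.float64(59.6), np.float64(39.6)), (136, np.float64(58.4), np.float64(40.1)), (138, np.float64(57.2), np.float64(40.4)), (140, np.float64(55.9), np.float64(39.8)), (142, np.float64(54.7), np.float64(39.4)), (144, np.float64(53.4), np.float64(39.1)), (146, np.float64(52.3), np.float64(40.6)), (148, np.float64(51.8), np.float64(46.1)), (150, np.float64(50.5), np.float64(45.4)), (152, np.float64(48.6), np.float64(40.5)), (154, np.float64(47.4), np.float64(40.8))]
```

Tray centre +0.9 and channel +1.1, so it is aligned. I creep over the step at 10 mm/s.

Emit:
jog_arm([
  [[0,0.001,-0.005,0,0,0,0],[0,0.002,-0.01,0,0,0,0],[0,0.003,-0.015,0,0,0,0],[0,0.004,-0.02,0,0,0,0],[0,0.005,-0.024,0,0,0,0],[0,0.006,-0.029,0,0,0,0],[0,0.008,-0.034,0,0,0,0],[0,0.009,-0.039,0,0,0,0],[0,0.01,-0.044,0,0,0,0],[0,0.011,-0.049,0,0,0,0]],
])

```text
time_s: 8.6
ee_pos: [0.5069, 0.0826, 0.0772]
tcp_rot: [-180.0, -0.0, 12.5]
ft_force: [0.1, -0.8, -4.9]
width: 0.0121
grasp_force: 25.0
```

Emit:
jog_arm([
  [[0,0.001,-0.005,0,0,0,0],[0,0.002,-0.01,0,0,0,0],[0,0.003,-0.015,0,0,0,0],[0,0.004,-0.02,0,0,0,0],[0,0.005,-0.024,0,0,0,0]],
])

```text
time_s: 9.1
ee_pos: [0.5079, 0.0777, 0.0772]
tcp_rot: [-180.0, -0.0, 12.5]
ft_force: [0.2, -0.3, -6.0]
width: 0.0119
grasp_force: 25.0
```

Emit:
jog_arm([
  [[0,0.002,-0.008,0,0,0,0],[0,0.004,-0.016,0,0,0,0],[0,0.005,-0.024,0,0,0,0],[0,0.007,-0.032,0,0,0,0],[0,0.009,-0.04,0,0,0,0],[0,0.011,-0.048,0,0,0,0],[0,0.012,-0.056,0,0,0,0],[0,0.014,-0.064,0,0,0,0],[0,0.016,-0.072,0,0,0,0],[0,0.018,-0.08,0,0,0,0]],
])

```text
time_s: 10.1
ee_pos: [0.5115, 0.0617, 0.0772]
tcp_rot: [-180.0, -0.0, 12.5]
ft_force: [-0.3, 0.3, -6.0]
width: 0.0121
grasp_force: 25.0
```

Emit:
jog_arm([
  [[0,0.001,-0.005,0,0,0,0],[0,0.002,-0.01,0,0,0,0],[0,0.003,-0.015,0,0,0,0],[0,0.004,-0.02,0,0,0,0],[0,0.005,-0.024,0,0,0,0],[0,0.006,-0.029,0,0,0,0],[0,0.008,-0.034,0,0,0,0],[0,0.009,-0.039,0,0,0,0],[0,0.01,-0.044,0,0,0,0],[0,0.011,-0.049,0,0,0,0]],
])

```text
time_s: 11.1
ee_pos: [0.5137, 0.0519, 0.0772]
tcp_rot: [180.0, 0.0, 12.5]
ft_force: [1.3, 0.3, -5.8]
width: 0.0118
grasp_force: 25.0
```

```bash
python3 - <<'E'
from h import *
s=take('wrist','w5'); st=s['st'];print(st['time_s'],st['ee_pos'],st['ft_force'],st['wrist_torque'],sc(st['ee_pos'])*1e3)
cv2.imwrite('pics/w5b.png',cv2.resize(s['color'][60:,:,::-1],(800,506),interpolation=cv2.INTER_CUBIC))
E
```

```text
11.1 [0.51367689 0.05193461 0.0771817 ] [ 1.28786437  0.28558156 -5.84338198] [-0.06428148  0.02468762 -0.02202874] [-39.41189121   0.72282815]
```

View pics/w5b.png

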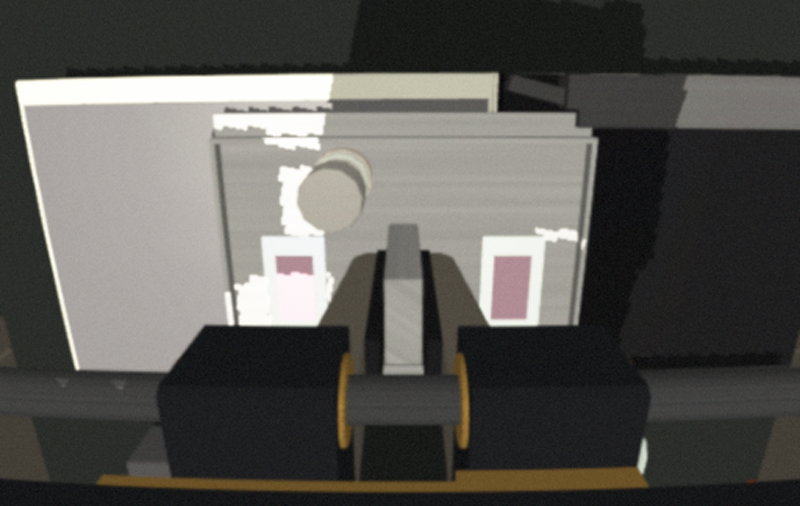

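The flange has slid under the lip, with the vial still standing. I continue.

Emit:
jog_arm([
  [[0,0.002,-0.01,0,0,0,0],[0,0.004,-0.02,0,0,0,0],[0,0.007,-0.03,0,0,0,0],[0,0.009,-0.04,0,0,0,0],[0,0.011,-0.05,0,0,0,0],[0,0.013,-0.06,0,0,0,0],[0,0.015,-0.07,0,0,0,0],[0,0.018,-0.08,0,0,0,0],[0,0.02,-0.09,0,0,0,0],[0,0.022,-0.1,0,0,0,0],[0,0.024,-0.11,0,0,0,0],[0,0.026,-0.12,0,0,0,0],[0,0.029,-0.13,0,0,0,0],[0,0.031,-0.14,0,0,0,0],[0,0.033,-0.15,0,0,0,0]],
])

```text
time_s: 12.65
ee_pos: [0.5203, 0.0219, 0.0772]
tcp_rot: [-180.0, -0.0, 12.5]
ft_force: [0.9, 0.2, -5.8]
width: 0.0117
grasp_force: 25.0
```

Emit:
jog_arm([
  [[0,0.002,-0.01,0,0,0,0],[0,0.004,-0.02,0,0,0,0],[0,0.007,-0.03,0,0,0,0],[0,0.009,-0.04,0,0,0,0],[0,0.011,-0.05,0,0,0,0],[0,0.013,-0.06,0,0,0,0],[0,0.015,-0.07,0,0,0,0],[0,0.018,-0.08,0,0,0,0],[0,0.02,-0.09,0,0,0,0],[0,0.022,-0.1,0,0,0,0],[0,0.024,-0.11,0,0,0,0],[0,0.026,-0.12,0,0,0,0],[0,0.029,-0.13,0,0,0,0],[0,0.031,-0.14,0,0,0,0],[0,0.033,-0.15,0,0,0,0]],
])

```text
time_s: 14.15
ee_pos: [0.5269, -0.0081, 0.0772]
tcp_rot: [-180.0, 0.0, 12.5]
ft_force: [-0.2, 0.5, -6.3]
width: 0.0118
grasp_force: 25.0
```

```bash
python3 -c "
from h import *
s=monitor.state();print(s['ee_pos'],s['tcp_rot'],s['ft_force'],s['wrist_torque'],sc(s['ee_pos'])*1e3)"
```

```text
[ 0.52688633 -0.00811777  0.07717252] [-1.79999550e+02  2.08046581e-03  1.25015276e+01] [-0.16375354  0.51022397 -6.33759131] [0.04176064 0.02558973 0.02370745] [22.0757742   0.62386359]
```

Emit:
jog_arm([
  [[0,0.002,-0.01,0,0,0,0],[0,0.004,-0.02,0,0,0,0],[0,0.007,-0.03,0,0,0,0],[0,0.009,-0.04,0,0,0,0],[0,0.011,-0.05,0,0,0,0],[0,0.013,-0.06,0,0,0,0],[0,0.015,-0.07,0,0,0,0],[0,0.018,-0.08,0,0,0,0],[0,0.02,-0.09,0,0,0,0],[0,0.022,-0.1,0,0,0,0],[0,0.024,-0.11,0,0,0,0],[0,0.026,-0.12,0,0,0,0],[0,0.029,-0.13,0,0,0,0],[0,0.031,-0.14,0,0,0,0],[0,0.033,-0.15,0,0,0,0]],
])

```text
time_s: 15.65
ee_pos: [0.5335, -0.0381, 0.0772]
tcp_rot: [-180.0, 0.0, 12.5]
ft_force: [-0.1, 0.0, -5.4]
width: 0.0119
grasp_force: 25.0
```

Emit:
jog_arm([
  [[0,0.002,-0.01,0,0,0,0],[0,0.005,-0.02,0,0,0,0],[0,0.007,-0.03,0,0,0,0],[0,0.01,-0.04,0,0,0,0],[0,0.012,-0.05,0,0,0,0],[0,0.014,-0.06,0,0,0,0],[0,0.016,-0.07,0,0,0,0],[0,0.019,-0.08,0,0,0,0],[0,0.021,-0.09,0,0,0,0],[0,0.023,-0.1,0,0,0,0],[0,0.025,-0.11,0,0,0,0],[0,0.027,-0.117,0,0,0,0],[0,0.028,-0.122,0,0,0,0],[0,0.029,-0.127,0,0,0,0],[0,0.03,-0.132,0,0,0,0],[0,0.031,-0.137,0,0,0,0]],
])

```text
time_s: 17.25
ee_pos: [0.5397, -0.0654, 0.0772]
tcp_rot: [-180.0, 0.0, 12.5]
ft_force: [-0.4, 0.2, -5.9]
width: 0.012
grasp_force: 25.0
```

```bash
python3 -c "
from h import *
s=take('wrist','w6')['st'];print(s['ee_pos'],s['tcp_rot'],s['ft_force'],s['wrist_torque'],sc(s['ee_pos'])*1e3)"
```

```text
[ 0.53966545 -0.06539977  0.07720116] [-1.79998800e+02  9.69791110e-04  1.25018022e+01] [-0.39399234  0.16421602 -5.86514027] [0.03103836 0.0316621  0.01868064] [80.76558687  0.70430175]
```

View pics/w6.png

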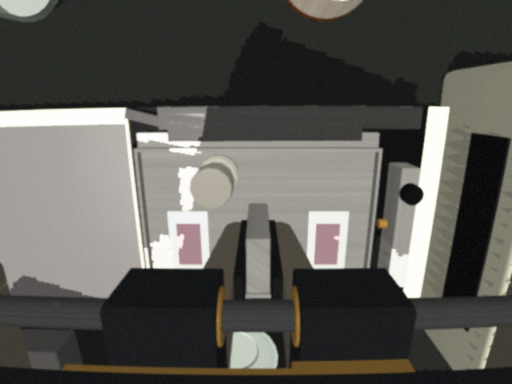

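The pin (383,223) is about to be touched and the rear edge (col 137) is just past the step. I go 2 mm further, then lower gently onto the stage.

Emit:
jog_arm([
  [[0,0.001,-0.005,0,0,0,0],[0,0.002,-0.01,0,0,0,0],[0,0.002,-0.01,-0.002,0,0,0],[0,0.002,-0.01,-0.004,0,0,0],[0,0.002,-0.01,-0.006,0,0,0],[0,0.002,-0.01,-0.007,0,0,0],[0,0.002,-0.01,-0.007,0,0,0]],
])

```text
time_s: 18.0
ee_pos: [0.54, -0.0673, 0.0758]
tcp_rot: [-180.0, 0.0, 12.5]
ft_force: [0.5, -0.2, -4.7]
width: 0.012
grasp_force: 25.0
```

Emit:
jog_arm([
  [[0,0,0,-0.001,0,0,0],[0,0,0,-0.001,0,0,0],[0,0,0,-0.001,0,0,0]],
])

```text
time_s: 18.3
ee_pos: [0.5401, -0.0673, 0.0757]
tcp_rot: [-180.0, -0.0, 12.5]
ft_force: [-0.3, 0.5, -1.3]
width: 0.012
grasp_force: 25.0
```

Emit:
jog_arm([
  [[0,0,0,-0.001,0,0,0],[0,0,0,-0.001,0,0,0],[0,0,0,-0.001,0,0,0]],
])

```text
time_s: 18.6
ee_pos: [0.5401, -0.0673, 0.0757]
tcp_rot: [-180.0, -0.0, 12.5]
ft_force: [-2.8, 1.4, 6.6]
width: 0.0118
grasp_force: 25.0
```

The tray is down on the stage, and contact is stiff (about 40 N/mm). I ease off 0.2 mm, then slide towards the stop.

Emit:
jog_arm([
  [[0,0,0,0.001,0,0,0],[0,0.001,-0.005,0.001,0,0,0],[0,0.002,-0.01,0.001,0,0,0],[0,0.003,-0.015,0.001,0,0,0],[0,0.003,-0.015,0.001,0,0,0]],
])

```text
time_s: 19.1
ee_pos: [0.5411, -0.0703, 0.0758]
tcp_rot: [-180.0, -0.0, 12.5]
ft_force: [-0.9, 4.9, 4.1]
width: 0.012
grasp_force: 25.0
```

Emit:
jog_arm([
  [[0,0.0005,-0.0025,0,0,0,0],[0,0.001,-0.005,0,0,0,0],[0,0.001,-0.005,0,0,0,0]],
])

```text
time_s: 19.4
ee_pos: [0.5413, -0.0712, 0.0758]
tcp_rot: [-180.0, -0.0, 12.5]
ft_force: [-0.3, 4.7, 4.1]
width: 0.012
grasp_force: 25.0
```

Emit:
jog_arm([
  [[0,0.0005,-0.0025,0,0,0,0],[0,0.0005,-0.0025,0,0,0,0]],
])

```text
time_s: 19.6
ee_pos: [0.5414, -0.0717, 0.0757]
tcp_rot: [-180.0, -0.0, 12.5]
ft_force: [-0.6, 5.9, 4.8]
width: 0.0118
grasp_force: 25.0
```

Emit:
jog_arm([
  [[0,0.0005,-0.0025,0,0,0,0],[0,0.0005,-0.0025,0,0,0,0]],
])

```text
time_s: 19.8
ee_pos: [0.5414, -0.0722, 0.0757]
tcp_rot: [-180.0, -0.0, 12.5]
ft_force: [-1.1, 5.4, 5.0]
width: 0.0119
grasp_force: 25.0
```

Emit:
jog_arm([
  [[0,0,-0.0005,0.0006,0,0,0],[0,0.0003,-0.0015,0.0006,0,0,0],[0,0.0003,-0.0015,0.0006,0,0,0]],
])

```text
time_s: 20.1
ee_pos: [0.5414, -0.0727, 0.0757]
tcp_rot: [180.0, -0.0, 12.5]
ft_force: [1.3, 4.6, 2.3]
width: 0.0116
grasp_force: 25.0
```

Emit:
jog_arm([
  [[0,0.0003,-0.0015,0,0,0,0],[0,0.0003,-0.0015,0,0,0,0]],
])

```text
time_s: 20.3
ee_pos: [0.5414, -0.073, 0.0758]
tcp_rot: [180.0, -0.0, 12.5]
ft_force: [-0.0, 5.2, 1.5]
width: 0.012
grasp_force: 25.0
```

Emit:
jog_arm([
  [[0,0.0003,-0.0015,0,0,0,0],[0,0.0003,-0.0015,0,0,0,0]],
])

```text
time_s: 20.5
ee_pos: [0.5414, -0.0733, 0.0758]
tcp_rot: [180.0, -0.0, 12.5]
ft_force: [1.2, 4.4, 1.9]
width: 0.012
grasp_force: 25.0
```

Emit:
jog_arm([
  [[0,0.0003,-0.0015,0,0,0,0],[0,0.0003,-0.0015,0,0,0,0]],
])

```text
time_s: 20.7
ee_pos: [0.5413, -0.0736, 0.0757]
tcp_rot: [180.0, -0.0, 12.5]
ft_force: [0.7, 5.2, 2.6]
width: 0.012
grasp_force: 25.0
```

Emit:
jog_arm([
  [[0,0.0004,-0.0015,0,0,0,0],[0,0.0004,-0.0015,0,0,0,0]],
])

```text
time_s: 20.9
ee_pos: [0.5414, -0.0738, 0.0758]
tcp_rot: [-180.0, -0.0, 12.5]
ft_force: [0.2, 5.0, 2.1]
width: 0.0116
grasp_force: 25.0
```

Emit:
jog_arm([
  [[0,0.0004,-0.0015,0,0,0,0],[0,0.0004,-0.0015,0,0,0,0]],
])

```text
time_s: 21.1
ee_pos: [0.5414, -0.0741, 0.0758]
tcp_rot: [-180.0, 0.0, 12.5]
ft_force: [0.5, 4.7, 2.9]
width: 0.0118
grasp_force: 25.0
```

```bash
python3 -c "
from h import *
s=take('wrist','w7');st=s['st'];print(st['ee_pos'],st['tcp_rot'],st['ft_force'],st['wrist_torque'],sc(st['ee_pos'])*1e3)
cv2.imwrite('pics/w7b.png',cv2.resize(s['color'][140:300,330:450,::-1],None,fx=4,fy=3.7,interpolation=cv2.INTER_CUBIC))"
```

```text
[ 0.54137652 -0.07409987  0.07575614] [-1.79991339e+02  6.59672459e-03  1.24976372e+01] [0.45193263 4.73882111 2.94974955] [0.87708002 0.0302817  0.02761824] [89.629773    0.49211358]
```

View pics/w7b.png

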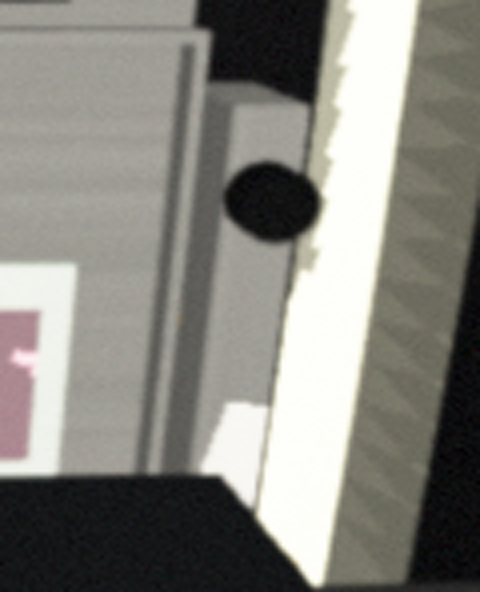

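The rim is almost at the stop and the pin is nearly hidden (178,318). The force is still friction only, so I continue in fine steps.

Emit:
jog_arm([
  [[0,0.0004,-0.0015,0,0,0,0],[0,0.0004,-0.0015,0,0,0,0]],
])

```text
time_s: 21.35
ee_pos: [0.5414, -0.0744, 0.0757]
tcp_rot: [-180.0, 0.0, 12.5]
ft_force: [-0.2, 4.5, 4.1]
width: 0.0121
grasp_force: 25.0
```

Emit:
jog_arm([
  [[0,0.0004,-0.0015,0,0,0,0],[0,0.0004,-0.0015,0,0,0,0]],
])

```text
time_s: 21.55
ee_pos: [0.5414, -0.0746, 0.0757]
tcp_rot: [-180.0, 0.0, 12.5]
ft_force: [-0.7, 5.4, 4.8]
width: 0.0119
grasp_force: 25.0
```

Emit:
jog_arm([
  [[0,0.0004,-0.0015,0,0,0,0],[0,0.0004,-0.0015,0,0,0,0]],
])

```text
time_s: 21.75
ee_pos: [0.5414, -0.0747, 0.0757]
tcp_rot: [-180.0, 0.0, 12.5]
ft_force: [0.1, 7.8, 5.0]
width: 0.0116
grasp_force: 25.0
```

Emit:
jog_arm([
  [[0,0.0004,-0.001,0,0,0,0],[0,0.0004,-0.001,0,0,0,0]],
])

```text
time_s: 21.95
ee_pos: [0.5414, -0.0747, 0.0757]
tcp_rot: [-179.9, 0.0, 12.5]
ft_force: [-1.0, 8.7, 4.4]
width: 0.0118
grasp_force: 25.0
```

The tray has stopped moving at y = -0.0747 and the force is rising, so this is the stop. A slightly firmer push follows.

Emit:
jog_arm([
  [[0,0.0003,-0.0015,0,0,0,0],[0,0.0003,-0.0015,0,0,0,0]],
])

```text
time_s: 22.15
ee_pos: [0.5414, -0.0748, 0.0757]
tcp_rot: [-179.9, 0.0, 12.5]
ft_force: [-1.5, 9.2, 6.1]
width: 0.012
grasp_force: 25.0
```

Emit:
jog_arm([
  [[0,0.0002,-0.0012,0,0,0,0],[0,0.0002,-0.0012,0,0,0,0]],
])

```text
time_s: 22.35
ee_pos: [0.5413, -0.0748, 0.0757]
tcp_rot: [-179.9, 0.0, 12.5]
ft_force: [-2.3, 11.4, 5.2]
width: 0.0117
grasp_force: 25.0
```

```bash
python3 -c "
from h import *
st=monitor.state();print(st['ee_pos'],st['ft_force'],st['wrist_torque'],sc(st['ee_pos'])*1e3)"
```

```text
[ 0.54129907 -0.07483118  0.07573092] [-2.3083674  11.43795709  5.15629973] [1.72171533 0.14809661 0.12746078] [90.32699085  0.25824156]
```

Emit:
jog_arm([
  [[0,0.0003,-0.0015,0,0,0,0],[0,0.0003,-0.0015,0,0,0,0]],
])

```text
time_s: 22.55
ee_pos: [0.5413, -0.0748, 0.0757]
tcp_rot: [-179.9, 0.1, 12.5]
ft_force: [-1.9, 14.0, 6.3]
width: 0.0115
grasp_force: 25.0
```

Emit:
jog_arm([
  [[0,0.0003,-0.0015,0,0,0,0],[0,0.0003,-0.0015,0,0,0,0]],
])

```text
time_s: 22.75
ee_pos: [0.5413, -0.0749, 0.0758]
tcp_rot: [-179.9, 0.1, 12.5]
ft_force: [-3.4, 14.1, 6.8]
width: 0.0117
grasp_force: 25.0
```

```bash
python3 -c "
from h import *
s=take('wrist','w8');st=s['st'];print(st['ee_pos'],st['tcp_rot'],st['ft_force'],st['wrist_torque'],sc(st['ee_pos'])*1e3)"
```

```text
[ 0.54128264 -0.07488349  0.07576445] [-1.79860175e+02  5.22688289e-02  1.24759825e+01] [-3.39611213 14.12691504  6.83224352] [2.26957304 0.23202441 0.13857874] [90.37450015  0.23088461]
```

The contact is firm at 14 N. I release gently.

Emit:
jog_arm([
  [[0,0,0,0,0,0,0],[0,0,0,0,0,0,0],[0,0,0,0,0,0,0]],
], squeeze=5)

```text
time_s: 23.1
ee_pos: [0.5414, -0.0755, 0.0757]
tcp_rot: [-179.9, 0.1, 12.5]
ft_force: [-1.0, 9.8, 6.0]
width: 0.0134
grasp_force: 5.0
```

Emit:
jog_arm([
  [[0.15,0,0,0,0,0,0],[0.2,0,0,0,0,0,0],[0.25,0,0,0,0,0,0],[0.3,0,0,0,0,0,0],[0.35,0,0,0,0,0,0],[0.4,0,0,0,0,0,0],[0.4,0,0,0,0,0,0]],
])

```text
time_s: 23.8
ee_pos: [0.542, -0.0765, 0.0757]
tcp_rot: [180.0, 0.0, 12.5]
ft_force: [0.6, 0.4, -0.3]
width: 0.0369
grasp_force: 0.0
```

```bash
python3 -c "
from h import *
s=take('wrist','w9');st=s['st'];print(st['ee_pos'],st['width'],st['ft_force'])
a=pickle.load(open('w8.pkl','rb'))['color'];b=s['color']
f=lambda c:cv2.resize(c[140:300,330:450,::-1],(400,533),interpolation=cv2.INTER_CUBIC)
cv2.imwrite('pics/w9b.png',np.hstack([f(a),f(b)]))"
```

```text
[ 0.54198533 -0.07649309  0.07565098] 0.03687901408084969 [ 0.59533709  0.41737049 -0.29875842]
```

View pics/w9b.png

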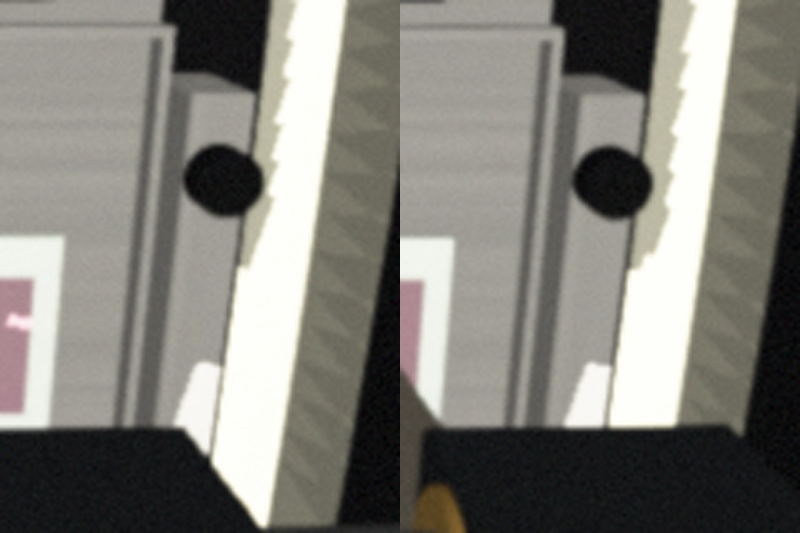

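Rim and stop look unchanged after release. I check to sub-pixel whether the tray moved relative to the stop.

```bash
python3 - <<'E'
from h import *
a=pickle.load(open('w8.pkl','rb'));b=pickle.load(open('w9.pkl','rb'))
A,B=[cv2.GaussianBlur(cv2.cvtColor(q['color'],cv2.COLOR_RGB2GRAY),(0,0),.7).astype(np.float32) for q in(a,b)]
def shift(u0,v0,u1,v1):
    W=np.eye(2,3,dtype=np.float32)
    T=A[v0:v1,u0:u1]; S=B
    W[:,2]=[u0,v0]; 
    c,W=cv2.findTransformECC(T,S,W,cv2.MOTION_TRANSLATION,(3,200,1e-6)); return W[:,2]-[u0,v0],c
for n,r,z in [('tray slide',(305,205,352,258),.040),('vial-side plate edge',(300,140,380,165),.045),('rim front',(364,160,381,240),.045),('hole',(382,180,412,208),.055),('bridge',(414,110,450,175),.03)]:
    d,c=shift(*r); u,v=(r[0]+r[2])/2,(r[1]+r[3])/2
    print(n,d.round(2),round(c,3),'world motion sc mm',((sc(at(b,u+d[0],v+d[1],z))-sc(at(a,u,v,z)))*1e3).round(2))
E
```

```text
tray slide [-27.44  -1.58] 0.549 world motion sc mm [-16.44   1.57]
vial-side plate edge [-3.27  1.01] 0.969 world motion sc mm [-0.14 -0.24]
rim front [-3.18  1.08] 0.991 world motion sc mm [-0.14 -0.34]
hole [-3.18  0.55] 0.997 world motion sc mm [-0.07  0.01]
bridge [-2.5   0.11] 0.991 world motion sc mm [0.26 0.3 ]
```

The tray is unmoved to about 0.1 mm. I withdraw upward.

Emit:
jog_arm([
  [[0.4,0,0,0.02,0,0,0],[0.4,0,0,0.06,0,0,0],[0.4,0,0,0.12,0,0,0],[0.4,0,0,0.2,0,0,0],[0.4,0,0,0.3,0,0,0],[0.4,0,0,0.5,0,0,0],[0.4,0,0,0.7,0,0,0],[0.4,0,0,0.9,0,0,0],[0.4,0,0,0.95,0,0,0],[0.4,0,0,0.95,0,0,0],[0.4,0,0,0.95,0,0,0]],
])

```text
time_s: 24.95
ee_pos: [0.5414, -0.0763, 0.2651]
tcp_rot: [-180.0, 0.0, 12.5]
ft_force: [-0.7, 0.1, -0.4]
width: 0.037
grasp_force: 0.0
```

```bash
python3 - <<'E'
from h import *
s=take('wrist','w10'); st=s['st']; print(st['time_s'],st['ee_pos'],st['ft_force'])
P=np.array([[at(s,u,v) for u in range(512)] for v in range(384)]); S=sc(P)*1e3; x,y,z=S[...,0],S[...,1],P[...,2]*1e3
m=(z>80)&(z<100)&(abs(x-90)<40)&(abs(y)<40); print('handle',m.sum(),x[m].mean(),y[m].mean(),z[m].mean())
m=(z>70)&(z<88)&(y>25)&(y<55)&(x>40)&(x<85); print('vial',m.sum(),x[m].mean(),y[m].mean(),z[m].mean())
cv2.imwrite('pics/w10b.png',s['color'][:,:,::-1])
E
```

```text
24.95 [ 0.54137762 -0.07629703  0.2651179 ] [-0.68657136  0.055057   -0.41008817]
handle 517 80.4352858929106 14.181545801673836 89.26759287190684
vial 322 66.3193042712259 36.30395089661913 80.61709956439074
```

View pics/w10b.png

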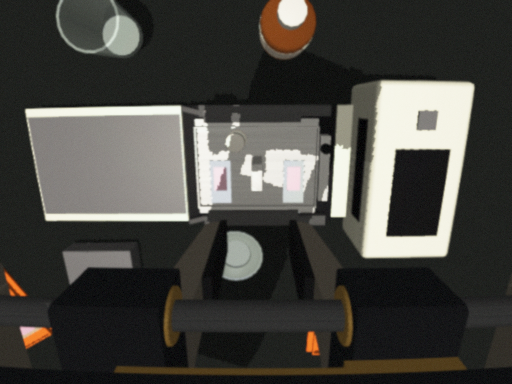

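The tray is under both lips with its front edge (col 319) against the stop (col 321). The vial is standing at (235,142) with its top at 80.6 mm, against 80.9 expected. I hand in the job.

```bash
python3 -c "
from cell import close_job
print(close_job())"
```

```text
the job is handed in; nothing more can be done
None
```

The tray is home against the end stop and released, with the vial still standing, and the job is handed in at about 25 s. After release the tray stayed within about 0.1 mm of where I pushed it; the last push was 14 N, and the pin could not be read directly.

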